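# Load the flask press and close it with its ratchet

## Robot

A 6-joint arm with a two-finger parallel gripper is mounted at the origin on a cart in front of the work surface, level with it; the furniture and walls round the work are solid. World frame = base frame: x ahead of the robot, y to its left, z up, the work surface at z = 0. Lengths are in m, angles in rad, forces in N, time in s.
With the tool pointing down it reaches from about 0.275 to 0.875 m from the base axis. Payload 12.5 kg.
Tool frame: the origin (TCP) lies midway between the tips of the shut fingers; the grasp point (between the pads) lies manip.grip_depth behind it (manip.grip_depth is the distance from the TCP to the grasp point, in m); z points along the fingers, y is the line along which they close (so a half turn about z gives the same grasp; the last joint's range is limited). The gripper opens to 85 mm and grips with 20 to 120 N. Pads are 22 mm wide; open, the fingers measure 114 mm over their backs; the gripper's body (76 mm by 85 mm) begins 54 mm behind the grasp point. The pads swing forward as they close: fully open they stand 13 mm farther back than shut.
Start: joints at [1.035, 0.351, 1.652, -0, 1.139, -0.085], TCP at [0.24, 0.495, 0.231] pointing down, gripper open.
Joint ranges: [-2.75, 2.75], [-0.79, 2.1], [0.01, 2.65], [-1.57, 4.71], [0.07, 3.14], [-2.87, 2.87]. Speed limits (rad/s): [2.22, 2.22, 2.79, 3.14, 3.14, 3.14].

## Interface

Orientations are given as [roll, pitch, yaw] about the fixed x, y, z axes, in that order (R = Rz(yaw) Ry(pitch) Rx(roll)).
In Python, from bench import sensors, read_camera, camera_params, workorder, manip gives the robot as it stands. The module is installed in compiled form; this text tells all that it offers.
- The arm moves only by the shell command python3 -m handwheel 'ROWS' [FORCE]. ROWS is JSON, a list of rows, each an object with "delta_pos": the shift along the world's x, y, z scaled (see below), a list of three; "rotation": the turn, a rotation vector about the world's x, y, z scaled (see below), a list of three; "hand": the closure, from 0 (fully open) to 1 (shut). In form: [{"delta_pos": [tx, ty, tz], "rotation": [ax, ay, az], "hand": hand}, ...]. A call has 1 to 10 rows; each row is the pose to reach, as a shift and turn from the pose commanded when the call began, turning the shorter way round; what a row does not reach only later rows make up. The controller multiplies each number of a shift by 0.1 m and each number of a turn by pi rad. A row lasts 1/8 s, in which the tool goes at most 62.5 mm and 10.7 degrees, less where a joint would pass 70% of its speed; a pose out of reach is approached as far as the arm can. A call with a number of a shift or a turn outside -1 to 1 is refused whole. A call with a gripper value outside its range is refused whole. The fingers move at their own pace and stop on an object; FORCE is the grip in N (left out, the last holds). Time passes only in rows, so rows that repeat a pose let the fingers close. It gives the time, the measured TCP pose, the force, the opening and the grip force at its end, in the units of the state.
- sensors.state(): the state, without advancing time (a new reading comes with each control period).
- read_camera(name): name is "side" or "top" or "wrist"; returns the picture (480x640x3 uint8, blue, green, red); there is no depth.
- camera_params(name): a dict with "camera_matrix" (3x3 intrinsics, pixels), "R" (3x3) and "t" (3): a world point X has camera coordinates R X + t. Camera axes: x right, y down, z forward; pixel columns grow to the right and rows downward; lengths in m; the calibration is good to about 2 mm. A picture is of the moment at which its call begins: read the wrist's pose just before it. camera_params takes no time and is no camera call; for the wrist camera it gives the pose at the moment of the call.
- workorder.hand_in(): hands the job in; it is judged then, once.
The state is a dict: "t": time; "joint_pos": joint angles; "qvel": joint speeds; "joint_efforts": joint torques, N m; "tool_pos": TCP position; "orientation": TCP orientation; "ft_force": force on the tool from outside, world axes, zero at the start; "torque": the same for the moment, N m; "finger_gap": opening from 0.0 (shut) to 1.0 (fully open); "gripper_force": force on a finger pad.
Only numpy, scipy, OpenCV 4.12 (cv2) and the standard library are available. Lean on these libraries where they do the work, as an engineer would, in place of code of your own. Each camera call takes 0.05 s, during which the arm holds its last target. There are 200 camera calls.

## Task

Load the small flask press and close it: set the brass flask upright in the pocket of the drawn-out tray, push the tray fully home under the pressure plate, then work the red ratchet handle back and forth until the plate bears on the flask and its red springs are squeezed by about half (roughly 5 mm; do not run them flat). Keep the flask upright on the way, and leave the two casts and the two jars where they stand.

Things in the scene. Friction and masses are not known exactly. Their poses are not given: they have to be found in the camera images.
- press: the flask press, fixed to the bench: blue-grey bed 124 x 196 mm, four steel posts and a crosshead 112 (x) x 128 (y) mm whose top is 146 mm above the bench; cap nuts on the posts (at x +-46, y +-54) reach 178 mm, the screw end up to 207 mm. Origin on the bench under the screw axis; z up; -x is the side the ratchet handle points to, the tray slides out along +y, through between the posts
- carrier (a joint): how far the aluminium tray is drawn out of the press, m: 0 fully home (against its stop), up to 0.12; it slides along the press's y with about 1.5 N of friction and stays where it is left
- tray_floor (a point): centre of the floor of the tray's pocket, on its upper face (21 mm above the bench), axes as the press; the pocket is 64 mm (x) by 90 mm (y) inside a rim 4.6 mm high and 4 mm wide. With the tray home it lies on the screw axis
- tray_handle (a point): middle of the tray's bar handle, 100 mm along +y from the middle of the pocket and 45 mm above the bench: a level steel bar 10 mm thick and 48 mm long along x, open on its outer (+y) side so that it can be pushed from there, with bent ends leading back to the tray
- flask: loose brass flask (closed two-part mould with rounded corners, dark parting lines, vent holes in its top and a bolted lug on each end), 56 mm (x) x 82 mm (y, over the lugs; 72 mm without) x 50 mm high, 0.55 kg; the same when turned half round. Origin at the centre of its underside, z up. Grasp it across its 56 mm; lay it in the tray with its long side along the press's y
- ratchet (a joint): angle of the red ratchet handle about the vertical screw axis, rad: 0 when it points along the press's -x, growing clockwise as seen from above (towards the press's +y); stops at -0.65 and +0.65 (before the cap nuts). Clockwise strokes turn the nut and drive the plate down; on the counter-clockwise return the pawl slips over the teeth (24 teeth, 0.262 rad apart) and the nut stays. It needs about 3 to 4 N at the grip and stays where it is left
- handle_grip (a point): middle of the handle's red grip, 118 mm from the screw axis and 164 mm above the bench; the grip is a level round bar 19 to 21 mm thick, 73 mm long (82 to 155 mm from the axis), at constant height
- screw_axis (a point): point on the vertical screw axis (centre of the ratchet wheel) at the height of the handle, 164 mm above the bench
- plate_face (a point): centre of the underside of the steel pressure plate (60 x 66 mm); at the start it is 73.5 to 76.5 mm above the bench, the top of a flask in the tray is at 71 mm. It goes down 2.5 mm per rad of the nut, 2.6 mm for four teeth
- plate (a joint): how far the plate's red springs are squeezed, m: 0 slack (13 mm of space between the plate and the painted shoe over it), 0.005 half, 0.010 flat (3 mm of space left). It stays 0 until the plate meets the flask; then it grows by 2.5 mm per rad of the nut. The springs push 6 N per mm
- yellow_cast: yellow plaster cast of a jaw, 51 x 66 x 31 mm, bystander; origin at the centre of its underside
- green_cast: green plaster cast of a jaw, 51 x 66 x 31 mm, bystander; origin at the centre of its underside
- blue_cap_jar: small white jar with a blue cap, 37 mm wide, 50 mm high, bystander; origin at the centre of its underside
- green_lid_jar: low white jar with a green lid, 59 mm wide, 40 mm high, bystander; origin at the centre of its underside

How it is judged:
On the way, in this order (a step that is already met when the one before it is completed fails the run):
1. the flask stands upright in the tray's pocket, let go (horizontal distance between flask and tray_floor below 0.0075 m and z of flask in the frame of tray_floor below 0.003 m and angle between flask's own z axis and vertical below 0.05 rad and contact force between the fingers and flask below 0.1 N), for 0.2 s.
2. the tray with the flask is pushed fully home (within 3 mm) (horizontal distance between flask and tray_floor below 0.0075 m and z of flask in the frame of tray_floor below 0.003 m and angle between flask's own z axis and vertical below 0.05 rad and value of joint carrier below 0.003 m), for 0.2 s.
3. the plate bears on the flask with its springs squeezed by 3 to 8 mm (horizontal distance between flask and tray_floor below 0.0075 m and z of flask in the frame of tray_floor below 0.003 m and angle between flask's own z axis and vertical below 0.05 rad and value of joint plate between 0.003 and 0.008 m and contact force between plate and flask above 10 N), for 0.2 s.
At the end, for the whole second after the job is handed in: The flask stands flat in the tray's pocket (centres within 7.5 mm), the tray is home within 4 mm, and the plate presses on the flask with its springs squeezed by between 3 and 8 mm (about half of their 10 mm) (all of step 3 and value of joint carrier below 0.004 m and linear speed of flask below 0.01 m/s); the robot touches nothing.
It fails at once if the flask is tipped by more than about 30 degrees (angle between flask's own z axis and vertical above 0.52 rad).
It fails at once if the springs are run flat (value of joint plate above 0.0095 m).
It fails at once if a cast or a jar is moved by more than 25 mm (distance of any of yellow_cast, green_cast, blue_cap_jar, green_lid_jar from where it was at the start of the episode above 0.025 m).
It also fails if it takes over 72 s, if anything falls off the work surface, if the arm or the gripper's body presses on something with over 40 N, if the wrist force passes 120 N, or if a joint passes its speed limit or range.

## Working session

There is one attempt and no reset: what is moved stays moved. The work goes in short steps, Python scripts to look and compute and a shell command to move; the robot and the scene stay as the last step left them, time stands still between calls to the robot, and variables do not carry over. Pictures are saved under pics/ and viewed, at most 10 in all, crops included, and the job is handed in when it is done.

```bash
mkdir -p pics
python3 - <<'E'
from bench import sensors, read_camera, camera_params, manip
import cv2,numpy as np
s=sensors.state();print({k:np.round(v,3).tolist() for k,v in s.items()},manip.grip_depth)
for n in("top","side"):
    im=read_camera(n);cv2.imwrite(f"pics/{n}0.png",im)
    p=camera_params(n);print(n,np.round(p["camera_matrix"],1).tolist(),np.round(p["R"],3).tolist(),np.round(p["t"],3).tolist(), (-p["R"].T@p["t"]).round(3))
E
```

```text
{'t': 0.0, 'joint_pos': [1.035, 0.351, 1.652, -0.0, 1.139, -0.085], 'qvel': [-0.0, 0.001, -0.0, -0.001, 0.0, 0.0], 'joint_efforts': [-0.002, -50.608, -29.141, -0.0, 0.004, -0.0], 'tool_pos': [0.239, 0.495, 0.231], 'orientation': [-3.14, -0.0, 2.691], 'ft_force': [0.094, 0.109, -0.424], 'torque': [-0.016, 0.027, -0.045], 'gripper_force': 0.0, 'finger_gap': 1.001} 0.0187
top [[461.8, 0.0, 322.2], [0.0, 461.8, 238.2], [0.0, 0.0, 1.0]] [[0.015, -1.0, -0.012], [-0.997, -0.014, -0.078], [0.078, 0.013, -0.997]] [0.15, 0.579, 1.035] [0.494 0.145 1.079]
side [[518.6, 0.0, 326.8], [0.0, 518.6, 234.4], [0.0, 0.0, 1.0]] [[-0.991, -0.13, -0.013], [-0.104, 0.844, -0.527], [0.079, -0.521, -0.85]] [0.604, 0.0, 1.029] [0.517 0.615 0.883]
```

View pics/top0.png

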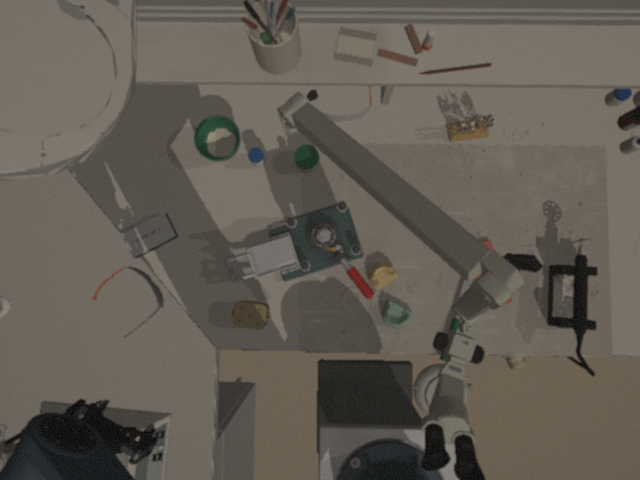

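View pics/side0.png

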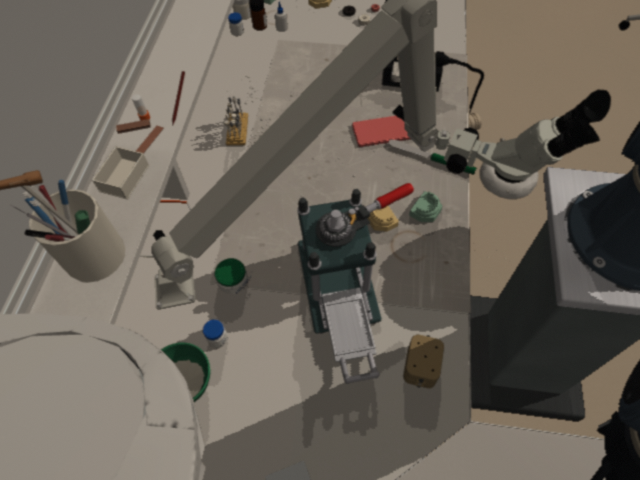

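The top view shows the press near (320,240), with its tray drawn out to the left (270,255). The red grip is at (357,280), the brass flask at (250,314), the casts at (383,275) and (396,312), and the jars at (256,155) and (306,157). A lamp boom runs overhead. The side view agrees. I'll zoom in.

Run:
```python
import cv2,numpy as np
a=cv2.imread("pics/top0.png")[190:340,220:420];b=cv2.imread("pics/side0.png")[170:400,280:460]
a=cv2.resize(a,None,fx=4,fy=4,interpolation=cv2.INTER_CUBIC)
b=cv2.resize(b,None,fx=2.6,fy=2.6,interpolation=cv2.INTER_CUBIC)
cv2.imwrite("pics/topz.png",cv2.convertScaleAbs(a,alpha=1.6));cv2.imwrite("pics/sidez.png",cv2.convertScaleAbs(b,alpha=1.6));print(a.shape,b.shape)
```

```text
(600, 800, 3) (598, 468, 3)
```

View pics/topz.png

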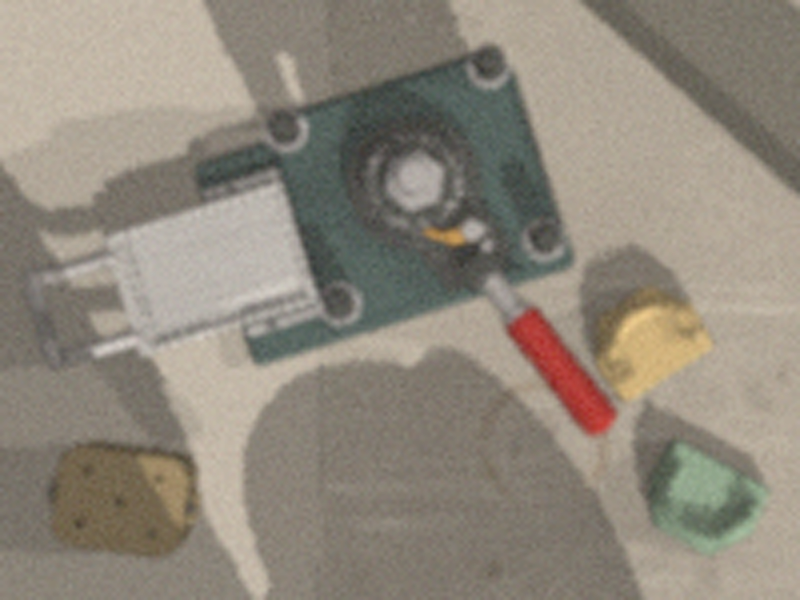

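View pics/sidez.png

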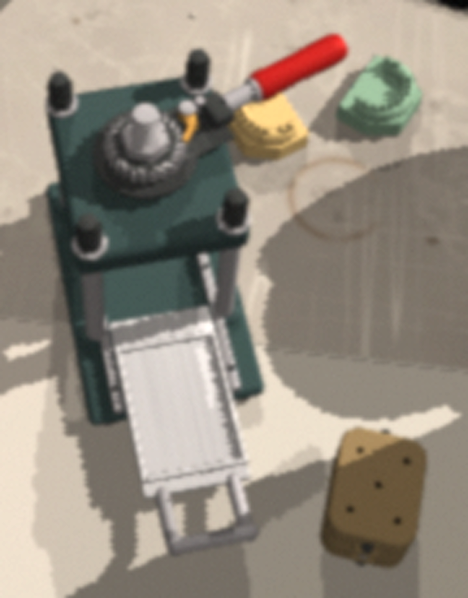

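Crops: the nut tops are at top-view crop (286,127), (489,62), (545,235) and (340,300). The tray bar's corners are near (32,277) and (55,360). The flask is around (122,500), and the grip runs from (525,325) to (605,420).

```bash
cat > h.py <<'E'
import numpy as np,cv2
from bench import camera_params,read_camera,sensors
def ray(n,uv,P=None):
    p=P or camera_params(n);R=np.array(p["R"]);t=np.array(p["t"]);K=np.array(p["camera_matrix"])
    return -R.T@t, R.T@np.linalg.solve(K,[uv[0],uv[1],1])
def onz(n,uv,z,P=None):
    o,d=ray(n,uv,P);return o+d*(z-o[2])/d[2]
def tri(u1,u2,n1="top",n2="side"):
    o1,d1=ray(n1,u1);o2,d2=ray(n2,u2)
    s=np.linalg.lstsq(np.c_[d1,-d2],o2-o1,rcond=None)[0]
    a,b=o1+s[0]*d1,o2+s[1]*d2
    return (a+b)/2,np.linalg.norm(a-b)
def T(x,y):return(220+x/4,190+y/4)
def S(x,y):return(280+x/2.6,170+y/2.6)
E
python3 - <<'E'
from h import *
np.set_printoptions(precision=4,suppress=True)
nt=[(286,127),(489,62),(545,235),(340,300)];ns=[(92,225),(60,80),(198,58),(235,198)]
L=[(-46*-1,54),(46,-54),(-46,-54),(-46,54)]; L=np.array(L)/1000
for n,f,q in(("top",T,nt),("side",S,ns)):
    W=np.array([onz(n,f(*p),.177)[:2] for p in q])
    c=W.mean(0);A=(W-c);U,_,V=np.linalg.svd(L.T@A);R=(U@V).T
    print(n,W.tolist(),c,np.arctan2(R[1,0],R[0,0]),np.linalg.norm(A-(L@R.T),axis=1))
for p,q in zip(nt,ns):print("tri",tri(T(*p),S(*q)))
print("bar top",onz("top",T(32,277),.05),onz("top",T(55,360),.05))
print("bar side",onz("side",S(172,550),.05),onz("side",S(253,535),.05))
for n in("top","side"):
    im=cv2.imread(f"pics/{n}0.png");hsv=cv2.cvtColor(im,cv2.COLOR_BGR2HSV)
    m=((hsv[...,0]<6)|(hsv[...,0]>174))&(hsv[...,1]>170)&(hsv[...,2]>70)
    m2=np.zeros_like(m);b=(255,310,335,380) if n=="top" else(180,215,370,420)
    m2[b[0]:b[1],b[2]:b[3]]=m[b[0]:b[1],b[2]:b[3]]
    y,x=np.nonzero(m2);r=cv2.minAreaRect(np.c_[x,y].astype(np.float32));print(n,"red",r,onz(n,r[0],.164))
    # flask
    b=(295,335,228,275) if n=="top" else (325,395,395,450)
    sub=hsv[b[0]:b[1],b[2]:b[3]];m=(sub[...,0]>8)&(sub[...,0]<28)&(sub[...,1]>95)
    k,l,st,ce=cv2.connectedComponentsWithStats(m.astype(np.uint8));i=1+st[1:,4].argmax()
    y,x=np.nonzero(l==i);r=cv2.minAreaRect(np.c_[x+b[2],y+b[0]].astype(np.float32));pts=cv2.boxPoints(r)
    print(n,"flask",st[i],r,[onz(n,p,.05)[:2].round(4).tolist() for p in pts],onz(n,r[0],.05))
print("flask vent tri",tri(T(120,500),S(378,485)))
# boom
print("boom near end",tri((495,275),(412,12)),"far",tri((295,105),(180,235)))
E
```

```text
top [[0.5966564174727569, 0.21762425643972227], [0.630195666566061, 0.11823972559360965], [0.5452985691771486, 0.089915245337647], [0.5121256788450611, 0.18955226569216377]] [0.5711 0.1538] 0.32254699519165747 [0.0022 0.0019 0.002  0.002 ]
side [[0.5950120170865111, 0.2247066037772556], [0.6305431008623783, 0.12160914972556741], [0.5444320826476942, 0.09347227368742139], [0.511575925546762, 0.19542275874174325]] [0.5704 0.1588] 0.323832167674407 [0.0018 0.0009 0.0007 0.002 ]
tri (array([0.5971, 0.2185, 0.1659]), np.float64(0.0016631700065945472))
tri (array([0.6312, 0.1181, 0.1719]), np.float64(0.0003960509265221252))
tri (array([0.5451, 0.0896, 0.1718]), np.float64(0.0009557657689073072))
tri (array([0.5119, 0.19  , 0.1679]), np.float64(0.0007966815532547679))
bar top [0.5249 0.3681 0.05  ] [0.479  0.3538 0.05  ]
bar side [0.5274 0.3762 0.05  ] [0.4786 0.3605 0.05  ]
top red ((360.3536682128906, 282.81707763671875), (32.640316009521484, 7.652514457702637), 51.34019470214844) [0.4789 0.0804 0.164 ]
top flask [21  7  2  2  2] ((249.5, 302.5), (1.4142135381698608, 0.0), 135.0) [[0.431, 0.3163], [0.431, 0.3163], [0.4288, 0.3184], [0.4288, 0.3184]] [0.4299 0.3174 0.05  ]
side red ((395.4515075683594, 194.44522094726562), (9.936827659606934, 35.45318603515625), 62.52556610107422) [0.4779 0.0802 0.164 ]
side flask [  10   10   38   53 1548] ((423.75677490234375, 360.95947265625), (34.3593864440918, 49.648494720458984), 9.462322235107422) [[0.4373, 0.3664], [0.4282, 0.2821], [0.3716, 0.285], [0.3835, 0.3686]] [0.4052 0.3266 0.05  ]
flask vent tri (array([0.4019, 0.3165, 0.0437]), np.float64(2.4350339286331214e-05))
boom near end (array([ 0.4916, -0.104 ,  0.3853]), np.float64(0.011399803756494641)) far (array([0.8225, 0.2142, 0.1821]), np.float64(0.014932865805024993))
```

```bash
python3 -m handwheel '[{"delta_pos":[1.4,-1.2,0.7],"rotation":[0,0,-0.39],"hand":0}]'; python3 -m handwheel '[{"delta_pos":[0.9,-0.8,0.8],"rotation":[0,0,-0.39],"hand":0},{"delta_pos":[0.9,-0.8,0.8],"rotation":[0,0,-0.39],"hand":0},{"delta_pos":[0.9,-0.8,0.8],"rotation":[0,0,-0.39],"hand":0},{"delta_pos":[0.9,-0.8,0.8],"rotation":[0,0,-0.39],"hand":0},{"delta_pos":[0.9,-0.8,0.8],"rotation":[0,0,-0.39],"hand":0},{"delta_pos":[0.9,-0.8,0.8],"rotation":[0,0,-0.39],"hand":0},{"delta_pos":[0.9,-0.8,0.8],"rotation":[0,0,-0.39],"hand":0},{"delta_pos":[0.9,-0.8,0.8],"rotation":[0,0,-0.39],"hand":0}]'
python3 -m handwheel '[{"delta_pos":[0.9,-0.7,0],"rotation":[0,0,0],"hand":0},{"delta_pos":[0.9,-0.7,0],"rotation":[0,0,0],"hand":0},{"delta_pos":[0.9,-0.7,0],"rotation":[0,0,0],"hand":0},{"delta_pos":[0.9,-0.7,0],"rotation":[0,0,0],"hand":0},{"delta_pos":[0.9,-0.7,0],"rotation":[0,0,0],"hand":0}]'
python3 - <<'E'
from h import *
import json
s=sensors.state();print(s["t"],s["tool_pos"],s["orientation"],s["joint_pos"])
p=camera_params("wrist");im=read_camera("wrist");cv2.imwrite("pics/w1.png",im)
json.dump({k:np.array(v).tolist() for k,v in p.items()},open("w1.json","w"))
print(p["camera_matrix"][0],-np.array(p["R"]).T@p["t"],np.round(p["R"],3).tolist())
print("scope",tri((455,345),(455,148)),tri((470,460),(595,105)))
E
```

```text
t: 1.1
tool_pos: [0.3295, 0.4149, 0.311]
orientation: [-3.141, 0.0, 1.466]
ft_force: [0.3, -0.6, -0.6]
finger_gap: 1.002
gripper_force: 0.0
t: 1.72
tool_pos: [0.4189, 0.3457, 0.3113]
orientation: [-3.141, -0.0, 1.468]
ft_force: [-0.1, 0.7, 0.0]
finger_gap: 0.997
gripper_force: 0.0
1.725 [0.41885259 0.34565993 0.31127522] [-3.14139260e+00 -1.61502793e-05  1.46752413e+00] [6.04151447e-01 2.67313122e-01 1.56502488e+00 1.47286957e-04
 1.30939621e+00 7.07385566e-01]
[390.55024848   0.         321.71011753] [0.42570835 0.41870446 0.45356982] [[0.995, -0.103, -0.001], [-0.099, -0.951, 0.292], [-0.031, -0.291, -0.956]]
scope (array([ 0.35113904, -0.1339845 ,  0.05691194]), np.float64(0.010857042131467952)) (array([ 0.15648072, -0.11287252,  0.22127162]), np.float64(0.020694745771246015))refused, shift out of range in row 1
```

View pics/w1.png

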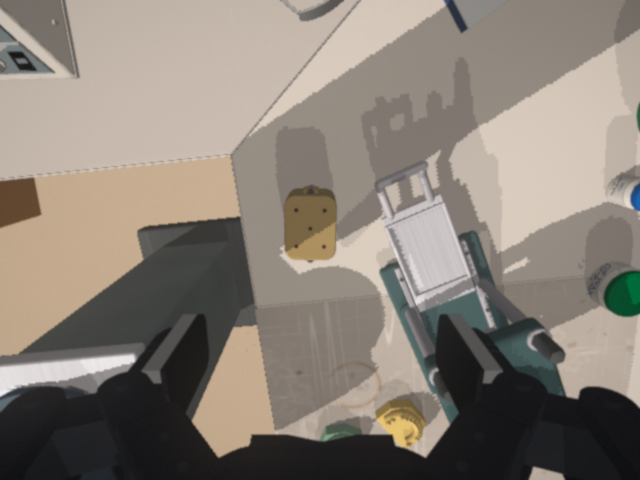

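Wrist view: the flask top is centred near (310,228), the tray plate is around (430,250), and the bar handle runs from (378,185) to (425,165). I'll enlarge this region.

Run:
```python
import cv2
a=cv2.imread("pics/w1.png")[150:320,270:497]
cv2.imwrite("pics/w1z.png",cv2.resize(a,None,fx=3.5,fy=3.5,interpolation=cv2.INTER_CUBIC))
```

```text
(no output)
```

View pics/w1z.png

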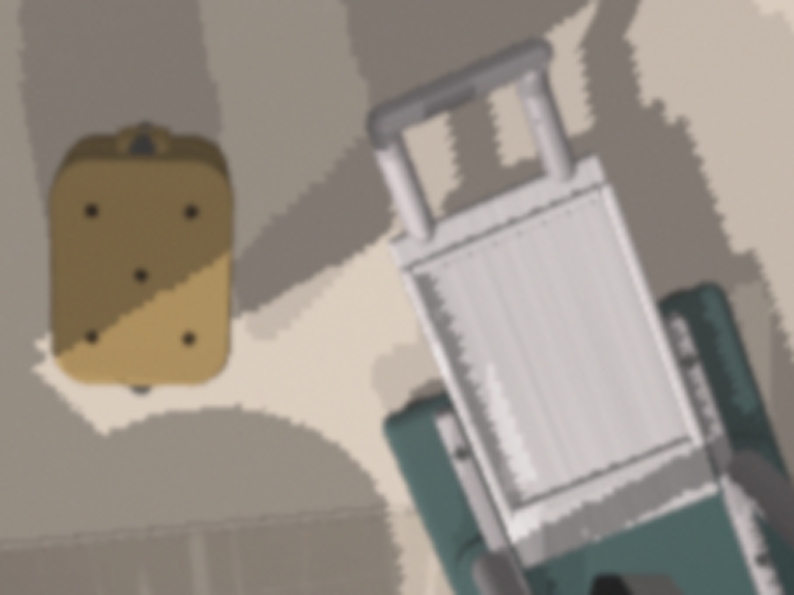

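Run:
```python
from h import *
import json
P=json.load(open("w1.json"));np.set_printoptions(precision=4,suppress=True)
W=lambda x,y,z:onz("wrist",(270+x/3.5,150+y/3.5),z,P)[:2]
v=np.array([W(*p,.05) for p in[(91,210),(191,211),(140,275),(91,336),(189,338)]])
print("vents",v,v.mean(0)); d=(v[1]-v[4])+(v[0]-v[3]);print("yaw y-dir",np.arctan2(-d[0],d[1]))
e=np.array([W(*p,.04) for p in[(50,270),(233,270)]]);print("sides",e,e.mean(0))
b=np.array([W(*p,z) for p,z in[((415,264),.0256),((603,186),.0256),((688,437),.0215),((518,507),.0215)]])
print("pocket",b,b.mean(0),[np.linalg.norm(b[i]-b[i-1]) for i in range(4)]);d=b[0]-b[3]+b[1]-b[2];print(np.arctan2(-d[0],d[1]))
h=np.array([W(*p,.045) for p in[(380,130),(540,60)]]);d=h[1]-h[0];print("bar",h,h.mean(0),np.arctan2(d[1],d[0]))
c=np.array([.5713,.1545]);u=np.array([-np.sin(.323),np.cos(.323)]);w=np.array([u[1],-u[0]])
for q in(b.mean(0),h.mean(0)):print((q-c)@u,(q-c)@w)
```

```text
vents [[0.3899 0.338 ]
 [0.4198 0.3346]
 [0.4023 0.3165]
 [0.3851 0.2987]
 [0.4151 0.2949]] [0.4025 0.3165]
yaw y-dir -0.1196915493412676
sides [[0.374  0.3184]
 [0.4308 0.3125]] [0.4024 0.3155]
pocket [[0.4895 0.3048]
 [0.55   0.3241]
 [0.5787 0.234 ]
 [0.5207 0.2141]] [0.5347 0.2692] [np.float64(0.09589730393853485), np.float64(0.06358296367243549), np.float64(0.0945230861238551), np.float64(0.061291880381772745)]
0.3196249201888697
bar [[0.4784 0.3522]
 [0.5265 0.3679]] [0.5024 0.3601] 0.31594156411932706
0.12041195672030691 0.0017202758012355042
0.2168174625392496 -5.7725892395512115e-05
```

The vents give a flask centre of (0.402, 0.316) and a yaw of -0.12, and the width comes out at 57 mm, which fits. The pocket centre is about (0.535, 0.266) with yaw 0.32. Now grasping.

```bash
python3 -m handwheel '[{"delta_pos":[-0.165,-0.3,-0.6],"rotation":[0,0,-0.005],"hand":0},{"delta_pos":[-0.165,-0.3,-1],"rotation":[0,0,-0.005],"hand":0},{"delta_pos":[-0.165,-0.3,-1],"rotation":[0,0,-0.005],"hand":0}]' >/dev/null
python3 -m handwheel '[{"delta_pos":[0,0,-0.6],"rotation":[0,0,0],"hand":0},{"delta_pos":[0,0,-1],"rotation":[0,0,0],"hand":0},{"delta_pos":[0,0,-1],"rotation":[0,0,0],"hand":0},{"delta_pos":[0,0,-1],"rotation":[0,0,0],"hand":0}]'
python3 -m handwheel '[{"delta_pos":[0,0,-0.5],"rotation":[0,0,0],"hand":0},{"delta_pos":[0,0,-0.9],"rotation":[0,0,0],"hand":0},{"delta_pos":[0,0,-1],"rotation":[0,0,0],"hand":0},{"delta_pos":[0,0,-1],"rotation":[0,0,0],"hand":0},{"delta_pos":[0,0,-1],"rotation":[0,0,0],"hand":0}]'
python3 -m handwheel '[{"delta_pos":[0,0,0],"rotation":[0,0,0],"hand":0.6},{"delta_pos":[0,0,0],"rotation":[0,0,0],"hand":0.6},{"delta_pos":[0,0,0],"rotation":[0,0,0],"hand":0.6},{"delta_pos":[0,0,0],"rotation":[0,0,0],"hand":0.6},{"delta_pos":[0,0,0],"rotation":[0,0,0],"hand":0.6},{"delta_pos":[0,0,0],"rotation":[0,0,0],"hand":0.6}]' 50
```

```text
t: 2.65
tool_pos: [0.4044, 0.3162, 0.1138]
orientation: [3.139, -0.002, 1.45]
ft_force: [0.5, 0.2, 0.3]
finger_gap: 1.0
gripper_force: 0.0
t: 3.28
tool_pos: [0.4042, 0.3158, 0.0132]
orientation: [3.139, -0.002, 1.45]
ft_force: [-0.4, -0.3, 0.2]
finger_gap: 1.002
gripper_force: 0.0
t: 4.03
tool_pos: [0.4034, 0.3153, 0.0122]
orientation: [3.141, -0.001, 1.45]
ft_force: [-2.9, -0.3, 9.3]
finger_gap: 0.647
gripper_force: 52.9
```

```bash
python3 -m handwheel '[{"delta_pos":[0,0,0.3],"rotation":[0,0,0],"hand":0.6},{"delta_pos":[0,0,0.8],"rotation":[0,0,0],"hand":0.6},{"delta_pos":[0,0,0.8],"rotation":[0,0,0],"hand":0.6},{"delta_pos":[0.3,0,0.8],"rotation":[0,0,0.05],"hand":0.6},{"delta_pos":[0.65,-0.1,0.8],"rotation":[0,0,0.1],"hand":0.6},{"delta_pos":[0.9,-0.2,0.8],"rotation":[0,0,0.141],"hand":0.6},{"delta_pos":[1,-0.3,0.8],"rotation":[0,0,0.141],"hand":0.6},{"delta_pos":[1,-0.3,0.8],"rotation":[0,0,0.141],"hand":0.6}]'
python3 -m handwheel '[{"delta_pos":[0.15,-0.1,0],"rotation":[0,0,0],"hand":0.6},{"delta_pos":[0.316,-0.198,-0.1],"rotation":[0,0,0],"hand":0.6},{"delta_pos":[0.316,-0.198,-0.35],"rotation":[0,0,0],"hand":0.6},{"delta_pos":[0.316,-0.198,-0.35],"rotation":[0,0,0],"hand":0.6},{"delta_pos":[0.316,-0.198,-0.35],"rotation":[0,0,0],"hand":0.6}]'
python3 - <<'E'
from h import *
import json
p=camera_params("wrist");im=read_camera("wrist")
json.dump({k:np.array(v).tolist() for k,v in p.items()},open("w2.json","w"))
b=cv2.resize(read_camera("side")[270:400,300:420],None,fx=3,fy=3,interpolation=cv2.INTER_CUBIC)
a=im[100:490,150:590];c=np.zeros((390,800,3),np.uint8);c[:a.shape[0],:440]=a;c[:,440:]=b
cv2.imwrite("pics/w2.png",c)
E
```

```text
t: 5.03
tool_pos: [0.5025, 0.2842, 0.0903]
orientation: [-3.14, 0.0, 1.889]
ft_force: [-0.1, 0.3, -4.3]
finger_gap: 0.648
gripper_force: 56.4
t: 5.65
tool_pos: [0.5351, 0.2653, 0.0567]
orientation: [3.141, -0.0, 1.893]
ft_force: [-0.0, 0.8, -3.4]
finger_gap: 0.649
gripper_force: 56.2
```

View pics/w2.png

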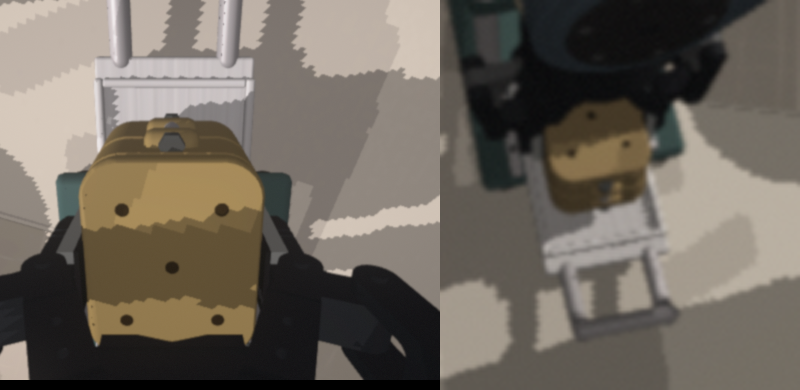

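The wrist view shows the rim's inner far corners near (103,82) and (248,82), and the centre vent at (172,267), in crop coordinates. I'll compute the relative offset.

Run:
```python
from h import *
import json
P=json.load(open("w2.json"));np.set_printoptions(precision=4,suppress=True)
W=lambda x,y,z:onz("wrist",(150+x,100+y),z,P)[:2]
u=np.array([-np.sin(.321),np.cos(.321)]);w=np.array([u[1],-u[0]])
v=np.array([W(*p,.0945) for p in[(122,210),(222,210),(172,267),(127,320),(217,320)]]);f=v.mean(0)
print("flask",v,f)
L,R,oL,oR=[W(*p,.0256) for p in[(103,82),(248,82),(97,80),(253,80)]]
print(L,R,((L+R)/2-f)@w,((oL+oR)/2-f)@w,((L+R)/2-f)@u,np.linalg.norm(R-L),np.linalg.norm(oR-oL))
d=v[0]-v[3]+v[1]-v[4];print(np.arctan2(-d[0],d[1]))
for y in(58,76,80,84):print(y,(W(175,y,.0256)-f)@u)
```

```text
flask [[0.5131 0.2812]
 [0.541  0.2905]
 [0.5331 0.2675]
 [0.5256 0.2441]
 [0.5532 0.2533]] [0.5332 0.2673]
[0.4892 0.303 ] [0.55   0.3232] 0.0015673141502545436 0.0013437553026104095 0.04775373560103661 0.06408969413931391 0.06884910251905309
0.32181614305926276
58 0.058132870389106174
76 0.05038305031330969
80 0.04863269497851008
84 0.04687189622562838
```

```bash
python3 -m handwheel '[{"delta_pos":[0.008,0.018,-0.15],"rotation":[0,0,0],"hand":0.6},{"delta_pos":[0.008,0.018,-0.2],"rotation":[0,0,0],"hand":0.6},{"delta_pos":[0.008,0.018,-0.237],"rotation":[0,0,0],"hand":0.6},{"delta_pos":[0.008,0.018,-0.237],"rotation":[0,0,0],"hand":0.6},{"delta_pos":[0.008,0.018,-0.237],"rotation":[0,0,0],"hand":0.6}]'
```

```text
t: 6.38
tool_pos: [0.535, 0.2671, 0.035]
orientation: [-3.141, 0.0, 1.893]
ft_force: [-16.4, -6.5, 31.4]
finger_gap: 0.647
gripper_force: 60.7
```

```bash
python3 -m handwheel '[{"delta_pos":[0,0,0.06],"rotation":[0,0,0],"hand":0.6},{"delta_pos":[-0.02,-0.007,0.06],"rotation":[0,0,0],"hand":0.6},{"delta_pos":[-0.02,-0.007,0.02],"rotation":[0,0,0],"hand":0.6},{"delta_pos":[-0.02,-0.007,0],"rotation":[0,0,0],"hand":0.6},{"delta_pos":[-0.02,-0.007,0],"rotation":[0,0,0],"hand":0.6}]'
```

```text
t: 7.0
tool_pos: [0.5334, 0.2664, 0.035]
orientation: [-3.141, 0.0, 1.893]
ft_force: [-14.4, -6.6, 35.3]
finger_gap: 0.649
gripper_force: 61.1
```

Run:
```python
from h import *
a=read_camera("wrist")[100:490,150:590]
b=cv2.resize(read_camera("side")[270:400,300:420],None,fx=3,fy=3,interpolation=cv2.INTER_CUBIC)
c=np.zeros((390,800,3),np.uint8);c[:a.shape[0],:440]=a;c[:,440:]=b
cv2.imwrite("pics/w3.png",c)
```

```text
(no output)
```

View pics/w3.png

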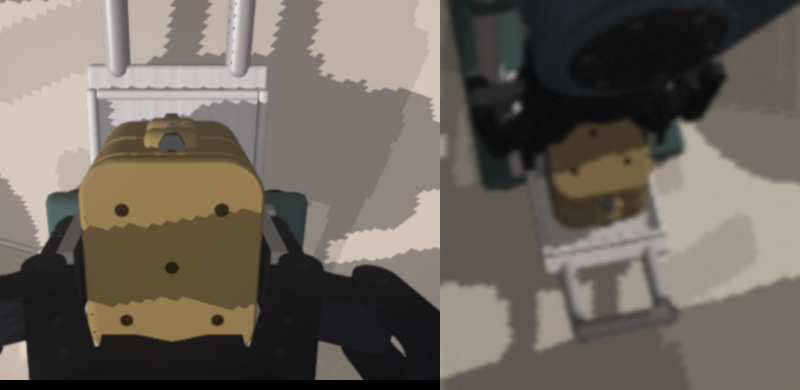

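Run:
```python
from h import *
P=camera_params("wrist");np.set_printoptions(precision=4,suppress=True)
print(sensors.state()["tool_pos"])
W=lambda x,y,z:onz("wrist",(150+x,100+y),z,P)[:2]
u=np.array([-np.sin(.321),np.cos(.321)]);w=np.array([u[1],-u[0]])
f=np.mean([W(*p,.0725) for p in[(122,210),(222,210),(172,267),(127,320),(217,320)]],0)
L,R,oL,oR=[W(*p,.0256) for p in[(96,97),(259,97),(90,92),(266,92)]]
print(f,((L+R)/2-f)@w,((oL+oR)/2-f)@w,((L+R)/2-f)@u,np.linalg.norm(R-L),np.linalg.norm(oR-oL))
for y in(67,88,92,97,101):print(y,(W(178,y,.0256)-f)@u)
h=np.array([onz("wrist",(150+x,100+70),.045,P)[:2] for x in(118,238)]);print((h.mean(0)-f)@w,np.linalg.norm(h[1]-h[0]))
```

```text
[0.5334 0.2664 0.035 ]
[0.5316 0.2682] 0.0021056638935191704 0.002289631000293293 0.04508802362729673 0.06376429244500856 0.06859139481602992
67 0.05664718573359932
88 0.04861039374003121
92 0.04705086033448161
97 0.04508822945425141
101 0.0435074496333022
0.0019439613338190233 0.040123483996625305
```

The flask is square in the hand and lies about 2 mm from the pocket centre, inside the rim. I'll unload and release.

```bash
python3 -m handwheel '[{"delta_pos":[0.01,0.003,0.018],"rotation":[0,0,0],"hand":0.6},{"delta_pos":[0.01,0.003,0.018],"rotation":[0,0,0],"hand":0.6}]'
python3 -m handwheel '[{"delta_pos":[0,0,0],"rotation":[0,0,0],"hand":0.15},{"delta_pos":[0,0,0],"rotation":[0,0,0],"hand":0.15},{"delta_pos":[0,0,0],"rotation":[0,0,0],"hand":0.15},{"delta_pos":[0,0,0],"rotation":[0,0,0],"hand":0.15},{"delta_pos":[0,0,0.5],"rotation":[0,0,0],"hand":0.15},{"delta_pos":[0,0,1],"rotation":[0,0,0],"hand":0.15},{"delta_pos":[0,0,1],"rotation":[0,0,0],"hand":0.15},{"delta_pos":[0,0,1],"rotation":[0,0,0],"hand":0.15}]'
python3 - <<'E'
from h import *
import json
print(sensors.state()["tool_pos"])
P=camera_params("wrist");a=read_camera("wrist")[80:480,120:520]
json.dump({k:np.array(v).tolist() for k,v in P.items()},open("w4.json","w"))
b=cv2.resize(read_camera("side")[270:400,300:420],(360,390),interpolation=cv2.INTER_CUBIC)
c=np.zeros((400,760,3),np.uint8);c[:,:400]=a;c[:390,400:]=b
cv2.imwrite("pics/w4.png",c)
E
```

```text
t: 7.35
tool_pos: [0.534, 0.2666, 0.0351]
orientation: [-3.14, -0.0, 1.893]
ft_force: [-10.5, -3.9, 16.5]
finger_gap: 0.645
gripper_force: 59.0
t: 8.35
tool_pos: [0.5341, 0.2665, 0.1338]
orientation: [-3.141, 0.0, 1.893]
ft_force: [-0.7, 0.1, -0.6]
finger_gap: 0.846
gripper_force: 0.0
[0.53413815 0.26651103 0.13382283]
```

View pics/w4.png

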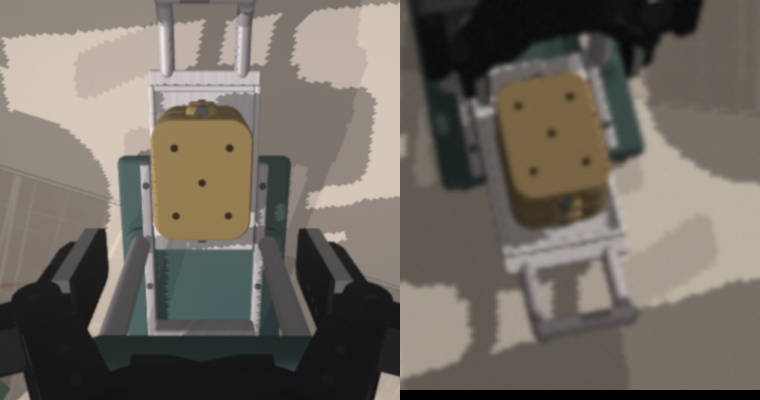

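The flask stands in the pocket: its vents span crop (174,148) to (228,216) and the rim sits around it. Checking the offset.

Run:
```python
from h import *
import json
P=json.load(open("w4.json"));np.set_printoptions(precision=4,suppress=True)
W=lambda x,y,z:onz("wrist",(120+x,80+y),z,P)[:2]
u=np.array([-np.sin(.321),np.cos(.321)]);w=np.array([u[1],-u[0]])
v=np.array([W(*p,.071) for p in[(174,148),(229,148),(202,183),(176,216),(228,216)]]);f=v.mean(0)
print(f,[np.linalg.norm(v[i]-v[j]) for i,j in((0,1),(3,4),(0,3),(1,4))])
o=np.array([W(*p,.0256) for p in[(150,86),(260,86),(148,246),(256,248)]])
print((o-f)@w,(o-f)@u)
b=W(204,-2,.045) ;print("bar",(b-f)@u)
c=np.array([.5713,.1545]);print((f-c)@u,(f-c)@w)
```

```text
[0.5326 0.2672] [np.float64(0.029786754993259966), np.float64(0.029720710758677424), np.float64(0.04008465972674936), np.float64(0.040079366100081504)]
[-0.0328  0.0367 -0.0385  0.0389] [ 0.0487  0.0488 -0.064  -0.0655]
bar 0.09799458077841626
0.11913445147192085 -0.0011198470839793955
```

Flask level, within about 2 mm of the pocket centre. Next, the closed fingers go outside the bar handle.

```bash
python3 -m handwheel '[{"delta_pos":[-0.2,0.6,0],"rotation":[0,0,0],"hand":1},{"delta_pos":[-0.33,1,0],"rotation":[0,0,0],"hand":1},{"delta_pos":[-0.33,1,0],"rotation":[0,0,0],"hand":1}]' 60 >/dev/null
python3 -m handwheel '[{"delta_pos":[-0.115,0.315,0],"rotation":[0,0,0],"hand":1},{"delta_pos":[-0.115,0.315,-0.5],"rotation":[0,0,0],"hand":1},{"delta_pos":[-0.115,0.315,-1],"rotation":[0,0,0],"hand":1},{"delta_pos":[-0.115,0.315,-1],"rotation":[0,0,0],"hand":1},{"delta_pos":[-0.115,0.315,-1],"rotation":[0,0,0],"hand":1}]'
python3 - <<'E'
from h import *
p=sensors.state()["tool_pos"][:2]-np.array([.5713,.1545]);u=np.array([-np.sin(.321),np.cos(.321)]);w=np.array([u[1],-u[0]]);print(p@u,p@w)
E
```

```text
t: 9.45
tool_pos: [0.4909, 0.3982, 0.0358]
orientation: [3.14, -0.0, 1.892]
ft_force: [-0.2, 0.6, 0.5]
finger_gap: -0.001
gripper_force: 0.0
0.2565898806410001 0.0005910606574074443
```

```bash
python3 -m handwheel '[{"delta_pos":[0.03,-0.09,-0.07],"rotation":[0,0,0],"hand":1},{"delta_pos":[0.06,-0.18,-0.07],"rotation":[0,0,0],"hand":1},{"delta_pos":[0.09,-0.27,-0.07],"rotation":[0,0,0],"hand":1},{"delta_pos":[0.123,-0.37,-0.07],"rotation":[0,0,0],"hand":1},{"delta_pos":[0.156,-0.47,-0.07],"rotation":[0,0,0],"hand":1},{"delta_pos":[0.189,-0.57,-0.07],"rotation":[0,0,0],"hand":1},{"delta_pos":[0.223,-0.67,-0.07],"rotation":[0,0,0],"hand":1},{"delta_pos":[0.256,-0.77,-0.07],"rotation":[0,0,0],"hand":1},{"delta_pos":[0.289,-0.87,-0.07],"rotation":[0,0,0],"hand":1},{"delta_pos":[0.32,-0.96,-0.07],"rotation":[0,0,0],"hand":1}]'
python3 -m handwheel '[{"delta_pos":[0.027,-0.08,0],"rotation":[0,0,0],"hand":1},{"delta_pos":[0.053,-0.16,0],"rotation":[0,0,0],"hand":1},{"delta_pos":[0.08,-0.24,0],"rotation":[0,0,0],"hand":1},{"delta_pos":[0.095,-0.29,0],"rotation":[0,0,0],"hand":1}]'
python3 - <<'E'
from h import *
p=sensors.state()["tool_pos"][:2]-np.array([.5713,.1545]);u=np.array([-np.sin(.321),np.cos(.321)]);w=np.array([u[1],-u[0]]);print(p@u,p@w)
E
```

```text
t: 10.7
tool_pos: [0.5222, 0.3015, 0.0274]
orientation: [-3.141, 0.0, 1.893]
ft_force: [0.4, 2.3, 1.7]
finger_gap: -0.001
gripper_force: 1.0
t: 11.2
tool_pos: [0.5317, 0.2726, 0.0273]
orientation: [3.142, 0.0, 1.893]
ft_force: [1.4, 3.1, 0.0]
finger_gap: 0.001
gripper_force: 0.9
0.12458189787100768 -0.00031518812703867607
```

Expected end is near 0.116, so I'll creep until the force rises at the stop.

```bash
python3 -m handwheel '[{"delta_pos":[0.01,-0.03,0],"rotation":[0,0,0],"hand":1},{"delta_pos":[0.02,-0.06,0],"rotation":[0,0,0],"hand":1},{"delta_pos":[0.02,-0.06,0],"rotation":[0,0,0],"hand":1}]'
python3 -m handwheel '[{"delta_pos":[0.01,-0.03,0],"rotation":[0,0,0],"hand":1},{"delta_pos":[0.013,-0.04,0],"rotation":[0,0,0],"hand":1},{"delta_pos":[0.013,-0.04,0],"rotation":[0,0,0],"hand":1}]'
```

```text
t: 11.58
tool_pos: [0.5334, 0.2668, 0.0272]
orientation: [-3.141, 0.0, 1.893]
ft_force: [0.1, -0.5, -0.3]
finger_gap: 0.002
gripper_force: 0.0
t: 11.95
tool_pos: [0.5342, 0.2644, 0.0273]
orientation: [-3.141, -0.002, 1.893]
ft_force: [-3.6, 10.9, -0.4]
finger_gap: -0.004
gripper_force: 5.8
```

```bash
python3 -m handwheel '[{"delta_pos":[0.01,-0.03,0],"rotation":[0,0,0],"hand":1},{"delta_pos":[0.01,-0.03,0],"rotation":[0,0,0],"hand":1},{"delta_pos":[0.01,-0.03,0],"rotation":[0,0,0],"hand":1}]'
python3 -m handwheel '[{"delta_pos":[-0.15,0.45,0],"rotation":[0,0,0],"hand":1},{"delta_pos":[-0.15,0.45,0.5],"rotation":[0,0,0],"hand":1},{"delta_pos":[-0.15,0.45,1],"rotation":[0,0,0],"hand":1},{"delta_pos":[-0.15,0.45,1],"rotation":[0,0,0],"hand":1}]'
python3 - <<'E'
from h import *
np.set_printoptions(precision=3,suppress=True)
n=[]
for c,a,b in(("top",(300,115),(480,262)),("side",(190,238),(403,33))):
    o,d1=ray(c,a);_,d2=ray(c,b);k=np.cross(d1,d2);k/=np.linalg.norm(k);n.append((k,k@o))
d=np.cross(n[0][0],n[1][0]);d/=np.linalg.norm(d)
for z in(.2,.3,.4,.5,.6):
    print(np.linalg.solve(np.array([n[0][0],n[1][0],[0,0,1]]),[n[0][1],n[1][1],z]))
print(d, tri((480,262),(403,33)))
print(sensors.state()["joint_pos"])
E
```

```text
t: 12.32
tool_pos: [0.5343, 0.264, 0.0274]
orientation: [3.141, -0.005, 1.893]
ft_force: [-10.7, 29.8, -1.2]
finger_gap: 0.004
gripper_force: 16.0
t: 12.82
tool_pos: [0.5225, 0.306, 0.1312]
orientation: [3.135, -0.001, 1.893]
ft_force: [0.4, -0.4, -0.8]
finger_gap: -0.002
gripper_force: 0.0
[0.71  0.088 0.2  ]
[ 0.54  -0.085  0.3  ]
[ 0.37  -0.257  0.4  ]
[ 0.2   -0.429  0.5  ]
[ 0.03  -0.602  0.6  ]
[-0.649 -0.658  0.382] (array([ 0.506, -0.09 ,  0.358]), np.float64(0.0214883276754499))
[ 0.453  0.561  1.594 -0.     0.98   0.131]
```

Tray is home (30 N at the stop). Next: over the red grip with the fingers part open.

```bash
python3 -m handwheel '[{"delta_pos":[-0.2,0,0.5],"rotation":[0,0,-0.05],"hand":0.35},{"delta_pos":[-0.3,-0.1,1],"rotation":[0,0,-0.1],"hand":0.35},{"delta_pos":[-0.4,-0.4,1],"rotation":[0,0,-0.15],"hand":0.35},{"delta_pos":[-0.4,-0.8,1],"rotation":[0,0,-0.2],"hand":0.35},{"delta_pos":[-0.4,-1,1],"rotation":[0,0,-0.2],"hand":0.35}]'>/dev/null
python3 -m handwheel '[{"delta_pos":[0,-0.5,0.2],"rotation":[0,0,-0.05],"hand":0.35},{"delta_pos":[0,-1,0.2],"rotation":[0,0,-0.1],"hand":0.35},{"delta_pos":[0,-1,0.2],"rotation":[0,0,-0.15],"hand":0.35},{"delta_pos":[0,-1,0.2],"rotation":[0,0,-0.188],"hand":0.35},{"delta_pos":[0,-1,0.2],"rotation":[0,0,-0.188],"hand":0.35}]'
python3 - <<'E'
from h import *
s=sensors.state();c=np.array([.5713,.1545]);a=.323+.352
print((c-.122*np.array([np.cos(a),np.sin(a)])-s["tool_pos"][:2])/.1,(a-s["orientation"][2])/np.pi,(.147-s["tool_pos"][2])/.1,s["joint_pos"])
# arc rows from r0 to r1
def arc(r0,r1,n,R=.122):
    for k in range(1,n+1):
        a0,a=.323-r0,.323-(r0+(r1-r0)*k/n)
        d=-R*(np.array([np.cos(a)-np.cos(a0),np.sin(a)-np.sin(a0)]))/.1
        print(np.round(d,3),round((a-a0)/np.pi,4))
arc(-.352,.58,8);print();arc(.58,-.57,10);print();arc(-.57,.58,10)
E
```

```text
t: 14.08
tool_pos: [0.4808, 0.1051, 0.2469]
orientation: [-3.141, 0.001, 0.677]
ft_force: [-0.3, -0.2, -1.1]
finger_gap: 0.649
gripper_force: 0.0
[-0.04775307 -0.26865784] -0.0007173881775613664 -0.9987570889529263 [1.20601348e-01 2.28559418e-01 1.77762781e+00 6.88574117e-05
 1.13621745e+00 1.01411508e+00]
[-0.082  0.116] -0.0371
[-0.15   0.241] -0.0742
[-0.203  0.372] -0.1112
[-0.241  0.509] -0.1483
[-0.262  0.65 ] -0.1854
[-0.267  0.792] -0.2225
[-0.256  0.933] -0.2596
[-0.227  1.072] -0.2967

[-0.028 -0.137] 0.0366
[-0.04  -0.277] 0.0732
[-0.035 -0.417] 0.1098
[-0.015 -0.556] 0.1464
[ 0.021 -0.692] 0.183
[ 0.073 -0.822] 0.2196
[ 0.139 -0.946] 0.2562
[ 0.218 -1.061] 0.2928
[ 0.311 -1.166] 0.3295
[ 0.415 -1.26 ] 0.3661

[-0.104  0.094] -0.0366
[-0.197  0.199] -0.0732
[-0.276  0.315] -0.1098
[-0.342  0.438] -0.1464
[-0.394  0.569] -0.183
[-0.43   0.704] -0.2196
[-0.45   0.843] -0.2562
[-0.455  0.983] -0.2928
[-0.443  1.123] -0.3295
[-0.415  1.26 ] -0.3661
```

```bash
python3 -m handwheel '[{"delta_pos":[-0.048,-0.268,0],"rotation":[0,0,0],"hand":0.35},{"delta_pos":[-0.048,-0.268,-0.5],"rotation":[0,0,0],"hand":0.35},{"delta_pos":[-0.048,-0.268,-1],"rotation":[0,0,0],"hand":0.35},{"delta_pos":[-0.048,-0.268,-1],"rotation":[0,0,0],"hand":0.35},{"delta_pos":[-0.048,-0.268,-1],"rotation":[0,0,0],"hand":0.35}]'
python3 -m handwheel '[{"delta_pos":[0,0,0],"rotation":[0,0,0],"hand":0.85},{"delta_pos":[0,0,0],"rotation":[0,0,0],"hand":0.85},{"delta_pos":[0,0,0],"rotation":[0,0,0],"hand":0.85},{"delta_pos":[0,0,0],"rotation":[0,0,0],"hand":0.85},{"delta_pos":[0,0,0],"rotation":[0,0,0],"hand":0.85}]' 20
python3 - <<'E'
from h import *
s=sensors.state();p=s["tool_pos"][:2]-[.5713,.1545];print(np.hypot(*p),.323-(np.arctan2(p[1],p[0])-np.pi)%(2*np.pi))
def arc(r0,r1,n,R=.122):
    print(r0,r1)
    for k in range(1,n+1):
        a0,a=.323-r0,.323-(r0+(r1-r0)*k/n)
        d=-R*(np.array([np.cos(a)-np.cos(a0),np.sin(a)-np.sin(a0)]))/.1
        print(np.round(d,3),round((a-a0)/np.pi,3))
arc(-.352,.1,4);arc(.1,.58,4);arc(.58,0,5);arc(0,-.57,5);arc(-.57,0,5);arc(0,.58,5)
E
```

```text
t: 14.7
tool_pos: [0.4769, 0.0786, 0.1489]
orientation: [3.141, -0.001, 0.676]
ft_force: [-0.5, 0.2, 1.1]
finger_gap: 0.649
gripper_force: 0.0
t: 15.32
tool_pos: [0.4767, 0.0784, 0.1486]
orientation: [3.14, -0.002, 0.674]
ft_force: [-0.7, -0.3, 8.0]
finger_gap: 0.225
gripper_force: 19.4
0.12142905695840427 -0.35435793746652816
-0.352 0.1
[-0.08   0.112] -0.036
[-0.147  0.233] -0.072
[-0.199  0.36 ] -0.108
[-0.237  0.493] -0.144
0.1 0.58
[-0.024  0.144] -0.038
[-0.03   0.291] -0.076
[-0.019  0.436] -0.115
[0.01 0.58] -0.153
0.58 0
[-0.028 -0.139] 0.037
[-0.04 -0.28] 0.074
[-0.035 -0.421] 0.111
[-0.014 -0.561] 0.148
[ 0.023 -0.697] 0.185
0 -0.57
[ 0.052 -0.129] 0.036
[ 0.117 -0.251] 0.073
[ 0.197 -0.366] 0.109
[ 0.289 -0.47 ] 0.145
[ 0.392 -0.563] 0.181
-0.57 0
[-0.103  0.093] -0.036
[-0.195  0.198] -0.073
[-0.274  0.312] -0.109
[-0.34   0.434] -0.145
[-0.392  0.563] -0.181
0 0.58
[-0.037  0.137] -0.037
[-0.058  0.276] -0.074
[-0.063  0.418] -0.111
[-0.051  0.559] -0.148
[-0.023  0.697] -0.185
```

Gripped (19 mm ✓). First clockwise stroke.

```bash
python3 -m handwheel '[{"delta_pos":[-0.08,0.112,0],"rotation":[0,0,-0.036],"hand":0.85},{"delta_pos":[-0.147,0.233,0],"rotation":[0,0,-0.072],"hand":0.85},{"delta_pos":[-0.199,0.36,0],"rotation":[0,0,-0.108],"hand":0.85},{"delta_pos":[-0.237,0.493,0],"rotation":[0,0,-0.144],"hand":0.85}]'
python3 -m handwheel '[{"delta_pos":[-0.024,0.144,0],"rotation":[0,0,-0.038],"hand":0.85},{"delta_pos":[-0.03,0.291,0],"rotation":[0,0,-0.076],"hand":0.85},{"delta_pos":[-0.019,0.436,0],"rotation":[0,0,-0.115],"hand":0.85},{"delta_pos":[0.01,0.58,0],"rotation":[0,0,-0.153],"hand":0.85},{"delta_pos":[0.01,0.58,0],"rotation":[0,0,-0.153],"hand":0.85}]'
python3 - <<'E'
from h import *
s=sensors.state();p=s["tool_pos"][:2]-[.5713,.1545];print(np.hypot(*p),.323-(np.arctan2(p[1],p[0])-np.pi)%(2*np.pi),s["ft_force"])
E
```

```text
t: 15.82
tool_pos: [0.4527, 0.1279, 0.1486]
orientation: [3.141, -0.002, 0.218]
ft_force: [-0.3, -0.6, 6.9]
finger_gap: 0.224
gripper_force: 19.6
t: 16.45
tool_pos: [0.4537, 0.1867, 0.1486]
orientation: [-3.14, -0.001, -0.26]
ft_force: [-3.2, 0.3, 9.2]
finger_gap: 0.223
gripper_force: 19.7
0.12189614938921413 -5.69293212988929 [-3.19128787  0.30207615  9.24519186]
```

```bash
cat > q.py <<'E'
from h import *
s=sensors.state();p=s["tool_pos"][:2]-np.array([.5713,.1545]);print("R",np.hypot(*p).round(4),"r",round(.323-np.arctan2(-p[1],-p[0]),3),"yaw r",round(.323-s["orientation"][2],3))
E
python3 -m handwheel '[{"delta_pos":[-0.028,-0.139,0],"rotation":[0,0,0.037],"hand":0.85},{"delta_pos":[-0.04,-0.28,0],"rotation":[0,0,0.074],"hand":0.85},{"delta_pos":[-0.035,-0.421,0],"rotation":[0,0,0.111],"hand":0.85},{"delta_pos":[-0.014,-0.561,0],"rotation":[0,0,0.148],"hand":0.85},{"delta_pos":[0.023,-0.697,0],"rotation":[0,0,0.185],"hand":0.85}]' >/dev/null
python3 -m handwheel '[{"delta_pos":[0.052,-0.129,0],"rotation":[0,0,0.036],"hand":0.85},{"delta_pos":[0.117,-0.251,0],"rotation":[0,0,0.073],"hand":0.85},{"delta_pos":[0.197,-0.366,0],"rotation":[0,0,0.109],"hand":0.85},{"delta_pos":[0.289,-0.47,0],"rotation":[0,0,0.145],"hand":0.85},{"delta_pos":[0.392,-0.563,0],"rotation":[0,0,0.181],"hand":0.85},{"delta_pos":[0.392,-0.563,0],"rotation":[0,0,0.181],"hand":0.85}]'; python3 q.py
python3 -m handwheel '[{"delta_pos":[-0.103,0.093,0],"rotation":[0,0,-0.036],"hand":0.85},{"delta_pos":[-0.195,0.198,0],"rotation":[0,0,-0.073],"hand":0.85},{"delta_pos":[-0.274,0.312,0],"rotation":[0,0,-0.109],"hand":0.85},{"delta_pos":[-0.34,0.434,0],"rotation":[0,0,-0.145],"hand":0.85},{"delta_pos":[-0.392,0.563,0],"rotation":[0,0,-0.181],"hand":0.85}]'
python3 -m handwheel '[{"delta_pos":[-0.037,0.137,0],"rotation":[0,0,-0.037],"hand":0.85},{"delta_pos":[-0.058,0.276,0],"rotation":[0,0,-0.074],"hand":0.85},{"delta_pos":[-0.063,0.418,0],"rotation":[0,0,-0.111],"hand":0.85},{"delta_pos":[-0.051,0.559,0],"rotation":[0,0,-0.148],"hand":0.85},{"delta_pos":[-0.023,0.697,0],"rotation":[0,0,-0.185],"hand":0.85},{"delta_pos":[-0.023,0.697,0],"rotation":[0,0,-0.185],"hand":0.85}]'; python3 q.py
```

```text
t: 17.82
tool_pos: [0.496, 0.0591, 0.1486]
orientation: [3.14, -0.001, 0.891]
ft_force: [-0.5, -1.0, 9.2]
finger_gap: 0.226
gripper_force: 20.2
R 0.1215 r -0.579 yaw r -0.568
t: 18.45
tool_pos: [0.456, 0.1163, 0.1486]
orientation: [3.141, -0.002, 0.318]
ft_force: [1.7, -2.5, 7.4]
finger_gap: 0.223
gripper_force: 20.0
t: 19.2
tool_pos: [0.4537, 0.1867, 0.1486]
orientation: [-3.14, -0.002, -0.261]
ft_force: [-1.7, 0.4, 10.7]
finger_gap: 0.218
gripper_force: 20.1
R 0.1219 r 0.59 yaw r 0.584
```

```bash
python3 -m handwheel '[{"delta_pos":[-0.028,-0.139,0],"rotation":[0,0,0.037],"hand":0.85},{"delta_pos":[-0.04,-0.28,0],"rotation":[0,0,0.074],"hand":0.85},{"delta_pos":[-0.035,-0.421,0],"rotation":[0,0,0.111],"hand":0.85},{"delta_pos":[-0.014,-0.561,0],"rotation":[0,0,0.148],"hand":0.85},{"delta_pos":[0.023,-0.697,0],"rotation":[0,0,0.185],"hand":0.85}]' >/dev/null
python3 -m handwheel '[{"delta_pos":[0.052,-0.129,0],"rotation":[0,0,0.036],"hand":0.85},{"delta_pos":[0.117,-0.251,0],"rotation":[0,0,0.073],"hand":0.85},{"delta_pos":[0.197,-0.366,0],"rotation":[0,0,0.109],"hand":0.85},{"delta_pos":[0.289,-0.47,0],"rotation":[0,0,0.145],"hand":0.85},{"delta_pos":[0.392,-0.563,0],"rotation":[0,0,0.181],"hand":0.85},{"delta_pos":[0.392,-0.563,0],"rotation":[0,0,0.181],"hand":0.85}]'>/dev/null; python3 q.py
python3 -m handwheel '[{"delta_pos":[-0.103,0.093,0],"rotation":[0,0,-0.036],"hand":0.85},{"delta_pos":[-0.195,0.198,0],"rotation":[0,0,-0.073],"hand":0.85},{"delta_pos":[-0.274,0.312,0],"rotation":[0,0,-0.109],"hand":0.85},{"delta_pos":[-0.34,0.434,0],"rotation":[0,0,-0.145],"hand":0.85},{"delta_pos":[-0.392,0.563,0],"rotation":[0,0,-0.181],"hand":0.85}]'
python3 -m handwheel '[{"delta_pos":[-0.037,0.137,0],"rotation":[0,0,-0.037],"hand":0.85},{"delta_pos":[-0.058,0.276,0],"rotation":[0,0,-0.074],"hand":0.85},{"delta_pos":[-0.063,0.418,0],"rotation":[0,0,-0.111],"hand":0.85},{"delta_pos":[-0.051,0.559,0],"rotation":[0,0,-0.148],"hand":0.85},{"delta_pos":[-0.023,0.697,0],"rotation":[0,0,-0.185],"hand":0.85},{"delta_pos":[-0.023,0.697,0],"rotation":[0,0,-0.185],"hand":0.85}]'; python3 q.py
```

```text
R 0.1215 r -0.579 yaw r -0.568
t: 21.2
tool_pos: [0.456, 0.1162, 0.1486]
orientation: [3.141, -0.002, 0.318]
ft_force: [1.6, -2.1, 6.7]
finger_gap: 0.224
gripper_force: 20.0
t: 21.95
tool_pos: [0.4537, 0.1867, 0.1486]
orientation: [-3.14, -0.001, -0.261]
ft_force: [-2.5, -0.7, 9.6]
finger_gap: 0.223
gripper_force: 20.1
R 0.1219 r 0.59 yaw r 0.584
```

```bash
python3 -m handwheel '[{"delta_pos":[-0.028,-0.139,0],"rotation":[0,0,0.037],"hand":0.85},{"delta_pos":[-0.04,-0.28,0],"rotation":[0,0,0.074],"hand":0.85},{"delta_pos":[-0.035,-0.421,0],"rotation":[0,0,0.111],"hand":0.85},{"delta_pos":[-0.014,-0.561,0],"rotation":[0,0,0.148],"hand":0.85},{"delta_pos":[0.023,-0.697,0],"rotation":[0,0,0.185],"hand":0.85}]' >/dev/null
python3 -m handwheel '[{"delta_pos":[0.052,-0.129,0],"rotation":[0,0,0.036],"hand":0.85},{"delta_pos":[0.117,-0.251,0],"rotation":[0,0,0.073],"hand":0.85},{"delta_pos":[0.197,-0.366,0],"rotation":[0,0,0.109],"hand":0.85},{"delta_pos":[0.197,-0.366,0],"rotation":[0,0,0.109],"hand":0.85}]'>/dev/null; python3 q.py
python3 -m handwheel '[{"delta_pos":[-0.08,0.115,0],"rotation":[0,0,-0.036],"hand":0.85},{"delta_pos":[-0.145,0.237,0],"rotation":[0,0,-0.073],"hand":0.85},{"delta_pos":[-0.197,0.366,0],"rotation":[0,0,-0.109],"hand":0.85}]'
python3 -m handwheel '[{"delta_pos":[-0.037,0.137,0],"rotation":[0,0,-0.037],"hand":0.85},{"delta_pos":[-0.058,0.276,0],"rotation":[0,0,-0.074],"hand":0.85},{"delta_pos":[-0.063,0.418,0],"rotation":[0,0,-0.111],"hand":0.85},{"delta_pos":[-0.051,0.559,0],"rotation":[0,0,-0.148],"hand":0.85},{"delta_pos":[-0.023,0.697,0],"rotation":[0,0,-0.185],"hand":0.85},{"delta_pos":[-0.023,0.697,0],"rotation":[0,0,-0.185],"hand":0.85}]'; python3 q.py
python3 -m handwheel '[{"delta_pos":[0,0,0],"rotation":[0,0,0],"hand":0.35},{"delta_pos":[0,0,0],"rotation":[0,0,0],"hand":0.35},{"delta_pos":[0,0,0],"rotation":[0,0,0],"hand":0.35},{"delta_pos":[0,0,0.5],"rotation":[0,0,0],"hand":0.35},{"delta_pos":[0,0,1],"rotation":[0,0,0],"hand":0.35},{"delta_pos":[0,0,1],"rotation":[0,0,0],"hand":0.35}]'
```

```text
R 0.1215 r -0.349 yaw r -0.342
t: 23.45
tool_pos: [0.456, 0.1162, 0.1486]
orientation: [3.141, -0.002, 0.318]
ft_force: [1.7, -1.5, 7.2]
finger_gap: 0.223
gripper_force: 20.0
t: 24.2
tool_pos: [0.4537, 0.1866, 0.1486]
orientation: [-3.141, -0.001, -0.261]
ft_force: [-2.7, -0.9, 11.0]
finger_gap: 0.222
gripper_force: 20.1
R 0.1219 r 0.59 yaw r 0.584
t: 24.95
tool_pos: [0.4547, 0.1861, 0.2507]
orientation: [-3.138, -0.005, -0.259]
ft_force: [1.1, 0.7, -0.5]
finger_gap: 0.651
gripper_force: 0.0
```

Three more teeth done, for an estimated squeeze of 3.4–7 mm. I'll check the plate gap with the wrist camera from the tray side.

```bash
python3 -m handwheel '[{"delta_pos":[0,0.3,0.2],"rotation":[0,0,0.055],"hand":0.35},{"delta_pos":[0,0.6,0.2],"rotation":[0,0,0.11],"hand":0.35},{"delta_pos":[0.1,1,0.2],"rotation":[0,0,0.165],"hand":0.35},{"delta_pos":[0.2,1,0.2],"rotation":[0,0,0.22],"hand":0.35},{"delta_pos":[0.2,1,0.2],"rotation":[0,0,0.275],"hand":0.35},{"delta_pos":[0.2,1,0.2],"rotation":[0,0,0.33],"hand":0.35},{"delta_pos":[0.2,1,0.2],"rotation":[0,0,0.34],"hand":0.35}]' >/dev/null
python3 -m handwheel '[{"delta_pos":[0.3,0.8,0],"rotation":[0,0,0.055],"hand":1},{"delta_pos":[0.3,0.8,0],"rotation":[0,0,0.11],"hand":1},{"delta_pos":[0.3,0.8,0],"rotation":[0,0,0.165],"hand":1},{"delta_pos":[0.3,0.8,0],"rotation":[0,0,0.22],"hand":1},{"delta_pos":[0.3,0.8,0],"rotation":[0,0,0.275],"hand":1},{"delta_pos":[0.3,0.8,0],"rotation":[0,0,0.345],"hand":1},{"delta_pos":[0.3,0.8,0],"rotation":[0,0,0.345],"hand":1}]'
python3 -m handwheel '[{"delta_pos":[0,0,0],"rotation":[-0.05,-0.017,0],"hand":1},{"delta_pos":[0,0,-0.2],"rotation":[-0.1,-0.034,0],"hand":1},{"delta_pos":[0,0,-0.4],"rotation":[-0.15,-0.05,0],"hand":1},{"delta_pos":[0,0,-0.6],"rotation":[-0.2,-0.067,0],"hand":1},{"delta_pos":[0,0,-0.7],"rotation":[-0.253,-0.084,0],"hand":1},{"delta_pos":[0,0,-0.7],"rotation":[-0.253,-0.084,0],"hand":1},{"delta_pos":[0,0,-0.7],"rotation":[-0.253,-0.084,0],"hand":1}]'
python3 - <<'E'
from h import *
import json
P=camera_params("wrist");im=read_camera("wrist");cv2.imwrite("pics/w5full.png",im)
json.dump({k:np.array(v).tolist() for k,v in P.items()},open("w5.json","w"))
R,t,K=map(np.array,(P["R"],P["t"],P["camera_matrix"]))
X=np.array([.5713-.033*.3155,.1545+.033*.949,.075]);q=K@(R@X+t);q=q[:2]/q[2];print(q,-R.T@t)
x,y=map(int,q);x0=max(0,min(x-130,380));y0=max(0,min(y-100,280))
cv2.imwrite("pics/w5.png",cv2.resize(im[y0:y0+195,x0:x0+260],(780,585),interpolation=cv2.INTER_CUBIC));print(x0,y0)
E
```

```text
t: 26.7
tool_pos: [0.5032, 0.3655, 0.2668]
orientation: [-3.141, 0.0, 1.891]
ft_force: [-0.0, -0.2, 0.2]
finger_gap: -0.002
gripper_force: 0.0
t: 27.58
tool_pos: [0.5037, 0.3657, 0.1981]
orientation: [3.139, 0.834, 1.889]
ft_force: [-0.7, -0.2, -0.4]
finger_gap: -0.003
gripper_force: 0.0
[320.50786059 244.5530259 ] [0.45385638 0.51233179 0.23834288]
190 144
```

View pics/w5.png

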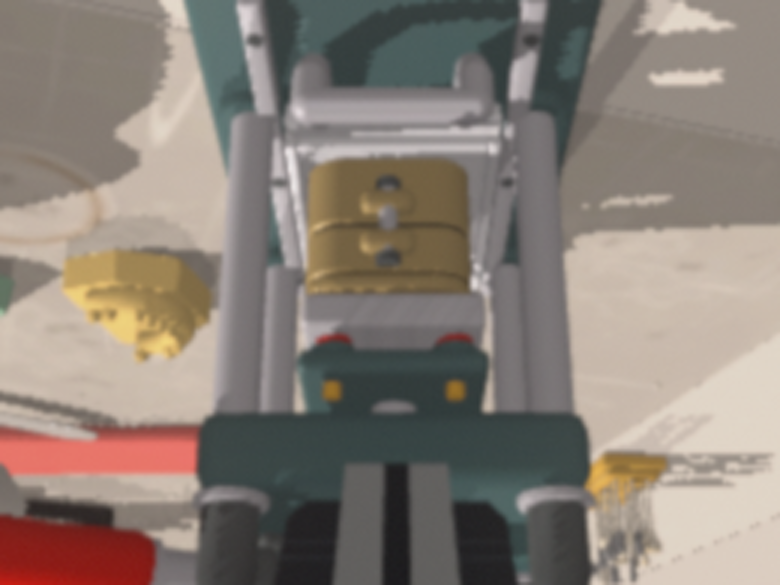

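The picture is upside down. The plate bears on the flask at row 293, the plate's front top edge is near 322, and the shoe edge is at 349 with a little red spring showing between. Converting to heights.

Run:
```python
from h import *
import json
P=json.load(open("w5.json"))
c=np.array([.5713,.1545]);U=np.array([-np.sin(.321),np.cos(.321)]);w=np.array([U[1],-U[0]])
def at(x,y,du):
    o,d=ray("wrist",(190+x/3,144+y/3),P);n=np.r_[U,0];s=(n@np.r_[c,0]+du-n@o)/(n@d);X=o+s*d;return round((X[:2]-c)@w*1000,1),round(X[2]*1000,1)
print("plate bottom",at(303,293,.033),at(482,293,.033)," top edge",at(300,322,.033),at(484,322,.033))
for du in(.024,.027,.03,.033):print(du,"shoe bottom",at(300,350,du),at(488,350,du),"shoe top",at(303,360,du))
print("crosshead bottom",at(205,415,.064),at(586,415,.064))
print("flask front bottom of tray",at(310,165,.036))
```

```text
plate bottom (np.float64(-28.8), np.float64(71.8)) (np.float64(29.5), np.float64(71.9))  top edge (np.float64(-29.5), np.float64(82.2)) (np.float64(29.8), np.float64(82.3))
0.024 shoe bottom (np.float64(-30.0), np.float64(88.2)) (np.float64(31.5), np.float64(88.3)) shoe top (np.float64(-28.9), np.float64(91.7))
0.027 shoe bottom (np.float64(-29.7), np.float64(89.4)) (np.float64(31.2), np.float64(89.6)) shoe top (np.float64(-28.6), np.float64(92.9))
0.03 shoe bottom (np.float64(-29.4), np.float64(90.7)) (np.float64(31.0), np.float64(90.8)) shoe top (np.float64(-28.3), np.float64(94.2))
0.033 shoe bottom (np.float64(-29.2), np.float64(92.0)) (np.float64(30.7), np.float64(92.1)) shoe top (np.float64(-28.1), np.float64(95.4))
crosshead bottom (np.float64(-52.6), np.float64(125.1)) (np.float64(55.1), np.float64(125.3))
flask front bottom of tray (np.float64(-27.8), np.float64(24.8))
```

The plate-to-shoe gap is about 8.5 mm, so the squeeze is about 4.5 mm. That agrees with the tooth count of 3.4–7 mm. The robot is clear, so I'm handing in.

```bash
python3 -c "
from bench import workorder
print(workorder.hand_in())"
```

```text
the job is handed in; nothing more can be done
None
```

The job is handed in, with no verdict returned: the flask stands in the tray pocket, the tray is home against its stop, and the plate bears on the flask with its springs squeezed about 4.5 mm (estimated from the wrist camera, roughly 3–6 mm).

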